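# Unclip and remove a car-seat adjuster link

## Task

Pull the orange spring clip straight out sideways from the stud on the car-seat frame and set it down completely inside the blue tray. Then lift the yellow link up off the stud and lay it flat inside the red tray. Set both down rather than dropping or throwing them, and leave the other tools and parts where they are.

Things in the scene. Friction and masses are not known exactly. Their poses are not given: they have to be found in the camera images.
- seat: Car-seat height-adjuster frame, fixed on the table: black steel plate on a grey padded base, 275 x 290 mm, plate top 30 mm above the table. Origin: on the upright stud's axis, at table height; z up; -x is the direction in which the clip is pulled. The plate spans x -120 to +155 mm, y -145 to +145 mm.
- stud_top (a point): Centre of the top face of the steel stud, 75 mm above the table; the stud is 18 mm thick and stands upright on the plate. Axes of the seat frame.
- stud_hole (a point): Middle of the stud's 7.2 mm cross hole, which runs along the seat's x, 62 mm above the table. Axes of the seat frame.
- tube_mid (a point): Middle of the grey cross tube, 20 mm thick, that runs along the seat's y, its axis 157 mm above the table at seat x = -50 mm, on two 22 mm square posts at y = +-134 mm. It hangs over the clip, so the clip's loop is reached by a tool leaning back some 35 to 40 degrees towards the seat's -x (fingers pointing down and forward under the tube). Axes of the seat frame.
- motor_a (a point): Middle of a round motor fixed on the plate: 34 mm thick, lying along the seat's x from x = -106 to -42 mm at y = +104 mm, its top 64 mm above the table. Axes of the seat frame.
- motor_b (a point): Middle of a black gearbox fixed on the plate: 50 (x) x 34 (y) mm, its top 63 mm above the table, at seat x = -88, y = -104 mm. Axes of the seat frame.
- clip_loop (a point): Orange spring R-clip of 6 mm wire, flat, 124 mm long, 65 g. This point: centre of its loop, at the wire's mid height (starts 61 mm above the table). x runs towards the leg's tip, z up. The loop is 38 mm wide outside along y, with straight sides from x = -10 to +14 mm (grip there across y) and spans x -21 to +25 mm. Starts 70 mm from the stud's axis, 8 mm to the seat's +y.
- clip_leg (a point): Point on the clip's straight leg that starts on the stud's axis (70 mm ahead of the loop's centre, 8 mm to -y). The leg lies in the cross hole; a second, sprung leg snaps round the stud's +y side and gives way by itself when the clip is pulled straight along its own -x with roughly 5 to 15 N. Axes of the clip.
- clip_tip (a point): End of the clip's straight leg, 100 mm ahead of the loop's centre and 8 mm to -y (its round end adds 3 mm); starts 30 mm beyond the stud's axis. It is out of the hole after 45 mm of pull and out from under the cross tube after about 95 mm. Axes of the clip.
- link: Yellow steel link, 164 mm long, 0.15 to 0.31 kg, lying on the plate with its eye on the stud, under the clip. Origin: under the eye on its axis; x along the bar to the far end; z up. Two bushings 34 mm wide, 24 mm high, 130 mm apart; bore 22 mm. Bar 22 mm wide, from 6 to 20 mm above the underside. Once the clip is gone it lifts straight up; it must rise 46 mm to clear the stud.
- link_eye (a point): Middle of the link's eye, 12 mm above its underside; axes of the link.
- link_mid (a point): Centre of the link's bar, half way between the bushings, 12 mm above the link's underside: the place to grip; axes of the link (x along the bar).
- link_end (a point): Middle of the link's far bushing, 12 mm above its underside; axes of the link.
- blue_tray: Blue open tray, fixed, outside 150 mm (x) x 220 mm (y) x 30 mm high, walls and floor 4 mm. Origin: centre of its underside, z up. For the clip. Fixed equipment up to 190 mm high stands along the table's sides, from 0.66 m left and right of the robot outwards, and beyond the trays, 0.72 m ahead.
- red_tray: Red open tray, fixed, the same size and axes as the blue tray. For the link.
- socket_center (a point): Bystander: steel socket, a cylinder 26 mm thick and 36 mm high standing on the seat frame's plate; its centre.
- bush_center (a point): Bystander: brass bush, 24 mm thick and 22 mm high, standing on the seat frame's plate; its centre.
- torch: Bystander: black torch 140 mm long, 36 mm thick, lying on the table; origin under its middle, x along it.
- screwdriver_grip (a point): Bystander: screwdriver, 200 mm, lying on the table; middle of its handle.
- wrench_grip (a point): Bystander: wrench, 190 mm, lying on the table; middle of its handle.
- spray: Bystander: upright can 60 mm thick, 170 mm high; origin under its centre.
- grease: Bystander: jar 70 mm thick, 75 mm high; origin under its centre.
There are look-alikes about, which are no part of the job. Of the things shaped like the link, the yellow one is meant.

How it is judged:
By the outcome, as a careful person would: the job done as asked, in the order asked, and still so for the second after the job is handed in, with the robot touching nothing.
It also fails if it takes over 61 s, if anything falls off the work surface, if the arm or the gripper's body presses on something with over 40 N, if the wrist force passes 120 N, or if a joint passes its speed limit or range.

## Robot

A 7-joint arm with a two-finger parallel gripper is mounted at the origin on the work surface. World frame = base frame: x ahead of the robot, y to its left, z up, the work surface at z = 0. Lengths are in mm, angles in rad, forces in N, time in s.
With the tool pointing down it reaches from about 425 to 925 mm from the base axis. Payload 6.8 kg.
Tool frame: the origin (TCP) lies between the finger pads; the fingertips stand 17 mm ahead of it and the grasp point (between the pads) lies 2 mm behind it (env.tcp_to_tips is the distance from the TCP to the fingertips, in mm); z points along the fingers, y is the line along which they close (so a half turn about z gives the same grasp; the last joint's range is limited). The gripper opens to 85 mm and grips with 20 to 120 N. Pads are 22 mm wide; open, the fingers measure 114 mm over their backs; the gripper's body (76 mm by 85 mm) begins 54 mm behind the grasp point. The pads swing forward as they close: fully open they stand 13 mm farther back than shut.
Start: joints at [-1.399, 0.477, 0.022, 1.555, -0.011, 1.109, -0.083], TCP at [186.406, 648.768, 248.308] pointing down, gripper open.
Joint ranges: [-2.96, 2.96], [-0.34, 2.1], [-1.41, 1.46], [0.24, 2.44], [-1.37, 4.51], [0.17, 1.92], [-2.96, 2.96]. Speed limits (rad/s): [2.39, 2.39, 3.14, 3.14, 3.14, 3.14, 3.14].

## Interface

Orientations are given as a rotation vector (axis times angle).
In Python, from workcell import state, eyes, job, finder, env gives the robot as it stands.
- The arm moves only by the shell command python3 -m crank 'ROWS' [OPENING] [FORCE]. ROWS is JSON, a list of rows, each an object with "travel": the shift along the tool's x, y, z in units of 40 mm (1.0 is 40 mm), a list of three; "rotation": the turn, a rotation vector about the tool's x, y, z in units of 5 degrees (1.0 is 5 degrees), a list of three. In form: [{"travel": [dx, dy, dz], "rotation": [wx, wy, wz]}, ...]. A call has 1 to 20 rows; each row shifts and turns the commanded pose from where the row before left it, along the tool's axes as they then stand; what a row does not reach is not made up. A row lasts 1/12 s, in which the tool goes at most 41.7 mm and 7.16 degrees, less where a joint would pass 70% of its speed; a pose out of reach is approached as far as the arm can. A call is refused whole if a number of a shift passes 1 or a number of a turn 1, either way. A call with a gripper value outside its range is refused whole. OPENING is the closure, from -1 (fully open) to 1 (shut), set as the call begins (- or left out, the last holds). The fingers move at their own pace and stop on an object; FORCE is the grip in N (left out, the last holds). Time passes only in rows, so rows that do not move let the fingers close. It gives the time, the measured TCP pose, the force, the opening and the grip force at its end, in the units of the state.
- state(): the state, without advancing time (a new reading comes with each control period).
- eyes.get_image(name): name is "scene" or "top" or "wrist"; returns a dict with "pixels" (384x512x3 uint8, red, green, blue), "range_z" (384x512 float32, mm along the optical axis (not along the pixel's ray), 0 where there is no reading), "mtx" (3x3 intrinsics, pixels), "dist" ([k1, k2, p1, p2, k3] as OpenCV has them; the pictures are not rectified), "R" (3x3) and "t" (3): a world point X has camera coordinates R X + t. Camera axes: x right, y down, z forward; pixel columns grow to the right and rows downward; lengths in mm; the calibration is good to about 2 mm. A picture is of the moment at which its call begins.
- job.close_job(): hands the job in; it is judged then, once.
Trained networks look in the newest picture that a camera, given by its name, has taken for a name from the list of things; names that differ only in an ending like _2 or _b are one class to them, and where a whole thing is asked for, a point or a joint stands for the part that bears it (a point fixed in the world has none). Each returns a list of dicts, best first, with "score" (0 to 1); they miss things now and then, are a little off and sometimes report something else, mostly with a low value. They report only what shows in the picture. A call takes as long as a camera call. They do not tell look-alikes from the thing itself.
- finder.silhouettes(thing, camera): "mask" (384x512 bool, what is visible of it) and "rect" ([left, top, right, bottom] in pixels, round what is visible of it).
The state is a dict: "time_s": time; "q": joint angles; "qd": joint speeds; "tau": joint torques, N m; "ee_pos": TCP position; "orientation": TCP orientation; "ft_force": force on the tool from outside, world axes, zero at the start; "moment": the same for the moment, N m; "width": finger opening in mm; "grasp_force": force on a finger pad.
Only numpy, scipy, OpenCV 4.12 (cv2) and the standard library are available. Lean on these libraries where they do the work, as an engineer would, in place of code of your own. Each camera call takes 0.05 s, during which the arm holds its last target. There are 200 camera calls.

## Working session

There is one attempt and no reset: what is moved stays moved. The work goes in short steps, Python scripts to look and compute and a shell command to move; the robot and the scene stay as the last step left them, time stands still between calls to the robot, and variables do not carry over. Pictures are saved under pics/ and viewed, at most 10 in all, crops included, and the job is handed in when it is done.

```bash
ls; mkdir -p pics
cat > h.py <<'E'
import numpy as np, cv2, json
from workcell import state, eyes, job, finder, env
from scipy.spatial.transform import Rotation as Ro
def cloud(im):
    Z=im["range_z"].astype(float); h,w=Z.shape
    u,v=np.meshgrid(np.arange(w),np.arange(h))
    p=cv2.undistortPoints(np.stack([u,v],-1).reshape(-1,1,2).astype(float),im["mtx"],np.array(im["dist"])).reshape(h,w,2)
    P=np.dstack([p[...,0]*Z,p[...,1]*Z,Z])
    X=(P-np.array(im["t"]))@np.array(im["R"])
    X[Z<=0]=np.nan
    return X
def save(im,n,box=None,s=1):
    a=im["pixels"][...,::-1]
    if box: a=a[box[1]:box[3],box[0]:box[2]]
    cv2.imwrite("pics/"+n+".png",cv2.resize(a,None,fx=s,fy=s,interpolation=cv2.INTER_CUBIC))
E
python3 - <<'E'
from h import *
s=state(); print(s["time_s"],s["ee_pos"],s["orientation"],s["width"])
A=eyes.get_image("scene");B=eyes.get_image("top")
a=np.vstack([A["pixels"],B["pixels"]])[...,::-1]
cv2.imwrite("pics/a.png",a[:384]);cv2.imwrite("pics/b.png",cv2.resize(a[384:],None,fx=1.5,fy=1.5))
for cam,im in(("scene",A),("top",B)):
    X=cloud(im)
    for n in ["seat","stud_top","tube_mid","motor_a","motor_b","clip_loop","link","blue_tray","red_tray","socket_center","bush_center","torch","screwdriver_grip","wrench_grip","spray","grease"]:
        try:
            for d in finder.silhouettes(n,cam)[:3]:
                m=d["mask"]; print(cam,n,round(d["score"],2),np.round(d["rect"]),np.round(np.nanmedian(X[m],0)),im["pixels"][m].mean(0).round())
        except Exception as e: print(n,e)
E
```

```text
pics
0.0 [186.28468238 648.18610094 247.31678222] [-4.38062506e-01 -3.11076416e+00  2.88942245e-03] 85.51051730100818
scene seat 0.7 [166. 176. 294. 286.] [625. -26.  29.] [111. 108. 105.]
scene stud_top 0.66 [166. 175. 293. 288.] [625. -25.  29.] [109. 107. 106.]
scene stud_top 0.43 [221. 231. 232. 264.] [676.  25.  49.] [206. 176.   9.]
scene tube_mid 0.61 [165. 176. 294. 286.] [625. -26.  29.] [107. 106. 107.]
scene motor_a 0.97 [169. 176. 293. 286.] [622. -28.  29.] [108. 106. 106.]
scene motor_a 0.62 [140. 164. 202. 214.] [ 478. -394.    5.] [ 40. 100. 179.]
scene motor_b 0.97 [169. 176. 293. 286.] [622. -28.  29.] [108. 106. 106.]
scene motor_b 0.62 [140. 164. 202. 214.] [ 478. -394.    5.] [ 40. 100. 179.]
scene clip_loop 0.62 [169. 176. 292. 286.] [626. -27.  29.] [107. 106. 107.]
scene clip_loop 0.43 [206. 214. 231. 231.] [578. -92.  54.] [184. 116.  40.]
scene link 0.73 [194. 155. 223. 172.] [ 222. -386.   17.] [ 42. 128.  57.]
scene link 0.7 [223. 225. 235. 268.] [677.  25.  49.] [207. 177.   7.]
scene link 0.66 [331. 200. 381. 217.] [236. 267.  17.] [ 32. 138. 127.]
scene
[... 1978 characters left out ...]
 214.] [508. 376.   6.] [207.  33.  22.]
top bush_center 0.56 [231. 174. 237. 181.] [530. 126.  52.] [192. 149.  68.]
top torch 0.66 [226. 103. 330. 209.] [602. -25.  32.] [97. 92. 89.]
top torch 0.6 [199. 224. 242. 236.] [370. 166.  30.] [43. 35. 29.]
top torch 0.38 [251. 117. 283. 151.] [677.  23.  52.] [212. 179.   8.]
top screwdriver_grip 0.87 [321. 219. 350. 233.] [ 376. -212.   24.] [190.  50.  35.]
top wrench_grip 0.56 [186.  87. 199. 137.] [793. 278.   8.] [175. 166. 157.]
top spray 0.83 [374.  98. 410. 134.] [ 705. -367.  142.] [167. 141. 130.]
top grease 0.89 [149. 118. 172. 141.] [680. 356.  73.] [80. 70. 42.]
top grease 0.22 [253. 117. 280. 151.] [674.  20.  51.] [206. 174.  12.]
```

View pics/b.png

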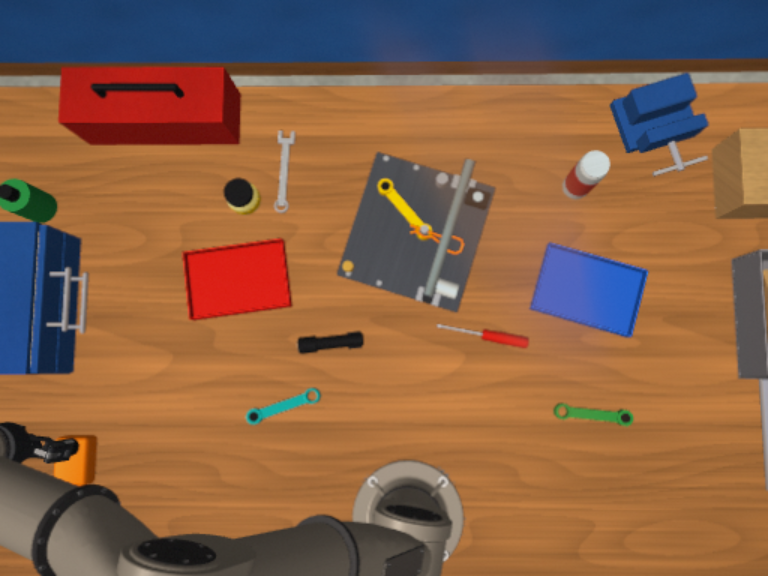

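View pics/a.png

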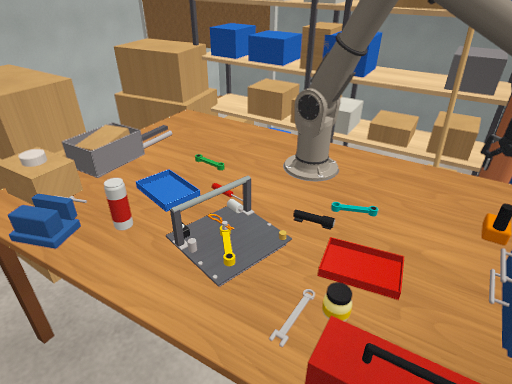

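Run:
```python
from h import *
B=eyes.get_image("top"); X=cloud(B); save(B,"c",(215,90,345,220),5)
A=eyes.get_image("scene"); XA=cloud(A)
for im,X in((B,X),(A,XA)):
    hsv=cv2.cvtColor(im["pixels"],cv2.COLOR_RGB2HSV); H,S,V=[hsv[...,i].astype(int) for i in range(3)]
    reg=(np.hypot(X[...,0]-620,X[...,1]+20)<220)
    def fit(m,n):
        P=X[m]; c=cv2.minAreaRect(P[:,:2].astype(np.float32)); print(n,m.sum(),"rect",np.round(c[0],1),np.round(c[1],1),round(c[2],1),"z",np.percentile(P[:,2],[5,50,95]).round())
        print(np.round(cv2.boxPoints(c)).tolist())
    fit(reg&(H>20)&(H<33)&(S>150)&(V>80),"yellow")
    fit(reg&(H>5)&(H<18)&(S>130)&(V>120)&(X[...,2]>50)&(X[...,2]<75),"orange")
    fit(reg&(X[...,2]>135)&(X[...,2]<175),"tube")
    fit(reg&(X[...,2]>24)&(X[...,2]<36),"plate")
    for n,l,h in(("blue",100,125),("red",0,5)):
        c=(490,-395) if n=="blue" else (505,377)
        fit((np.hypot(X[...,0]-c[0],X[...,1]-c[1])<180)&(H>=l)&(H<=h)&(S>120)&(X[...,2]<34)&(X[...,2]>24),n+" rim")
```

```text
yellow 315 rect [658.9   8. ] [166.1  31.5] 40.2 z [31. 51. 59.]
[[585.0, -34.0], [606.0, -58.0], [733.0, 50.0], [712.0, 74.0]]
orange 89 rect [589.1 -64.1] [119.2  33.5] 68.2 z [51. 60. 70.]
[[551.0, -113.0], [582.0, -126.0], [627.0, -15.0], [596.0, -2.0]]
tube 649 rect [590.2 -85.2] [ 21.6 288.6] 72.5 z [158. 166. 171.]
[[449.0, -52.0], [725.0, -139.0], [731.0, -118.0], [456.0, -32.0]]
plate 5301 rect [611.6 -21.3] [274.9 290.8] 72.4 z [26. 31. 35.]
[[431.0, -108.0], [709.0, -196.0], [792.0, 66.0], [514.0, 154.0]]
blue rim 218 rect [ 481.4 -393.3] [219.6 148.2] 73.6 z [25. 29. 33.]
[[379.0, -478.0], [522.0, -520.0], [583.0, -309.0], [441.0, -267.0]]
red rim 253 rect [506.6 372.1] [149.  223.4] 7.6 z [25. 30. 33.]
[[418.0, 473.0], [448.0, 252.0], [595.0, 271.0], [566.0, 493.0]]
yellow 352 rect [574.8  37.9] [227.  208.6] 46.7 z [33. 49. 54.]
[[421.0, 27.0], [573.0, -116.0], [729.0, 49.0], [577.0, 192.0]]
orange 55 rect [603.3 -89.6] [ 69.4 153.1] 17.7 z [54. 59. 65.]
[[547.0, -27.0], [593.0, -173.0], [660.0, -152.0], [613.0, -6.0]]
tube 638 rect [591.9 -82.2] [ 23.1 287.9] 72.6 z [141. 161. 166.]
[[451.0, -50.0], [726.0, -136.0], [733.0, -114.0], [458.0, -28.0]]
plate 4494 rect [610.5 -19.4] [277.7 291.1] 72.3 z [27. 29. 32.]
[[430.0, -107.0], [707.0, -196.0], [791.0, 69.0], [514.0, 157.0]]
blue rim 198 rect [ 482.2 -391.8] [224.3 151.4] 73.3 z [25. 27. 31.]
[[377.0, -477.0], [522.0, -521.0], [587.0, -306.0], [442.0, -263.0]]
red rim 397 rect [506.  373.5] [154.8 218.7] 8.4 z [24. 28. 31.]
[[413.0, 470.0], [445.0, 254.0], [599.0, 277.0], [567.0, 493.0]]
```

The top view shows the frame (x 340–495, y 150–310), the clip's loop at (455,243) and the yellow link from (425,230) to (385,185), with trays at (237,280) red and (588,288) blue. There are three link-shaped things: teal (283,405), green (593,413) and yellow (405,208). Yellow is the one meant, since it sits on the stud. I'm confirming that in the crop.

View pics/c.png

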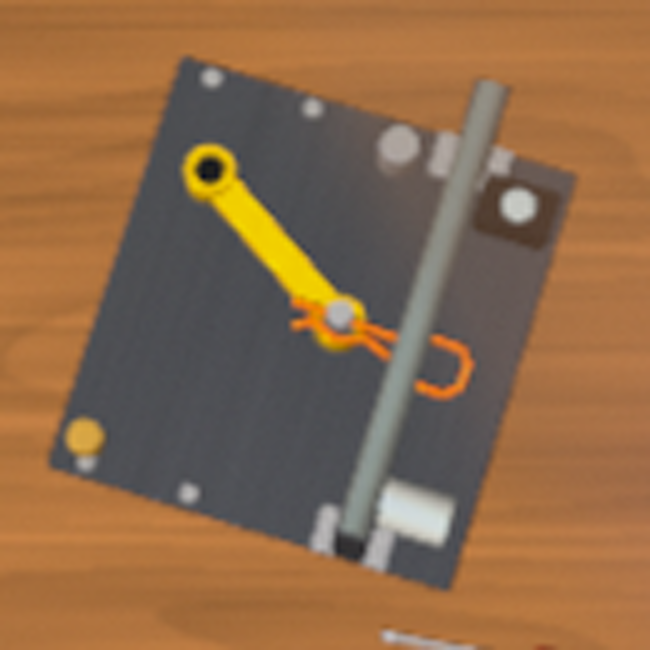

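```bash
cat >> h.py <<'E'
sx=np.array([.3025,.953,0]); sy=np.array([-.953,.3025,0]); stud=np.array([605.7,-37.2,0])
def seat(x,y,z): return stud+x*sx+y*sy+[0,0,z]
def tool(lean,yax=-sy):  # tool z leaning by deg, pointing fwd to tool x
    z=np.array([0,0,-1.]); x=np.cross(yax,z); R0=np.c_[x,yax,z]
    return R0@Ro.from_rotvec([0,np.deg2rad(lean),0]).as_matrix()
def go(p,R=None,r=None):
    s=state(); p0=np.array(s["ee_pos"]); Rc=Ro.from_rotvec(s["orientation"]).as_matrix() if r is None else r
    d=Rc.T@(np.array(p)-p0)/40
    print("t",round(s["time_s"],2),"pos",p0.round(1),"travel units",d.round(2),"len",round(np.linalg.norm(d),2),"width",round(s["width"],1),"F",np.round(s["ft_force"],1),"grip",round(s["grasp_force"],1))
    if R is not None:
        print("rot units",(Ro.from_matrix(Rc.T@R).as_rotvec(degrees=True)/5).round(2))
E
python3 - <<'E'
from h import *
print([ (k,getattr(env,k)) for k in dir(env) if not k.startswith("_")])
go([540,-205,290],tool(0))
E
```

```text
[('MotionError', <class 'workcell.MotionError'>), ('tcp_to_tips', 17.0)]
t 1.8 pos [186.4 648.8 248.3] travel units [-14.39 -18.07  -1.04] len 23.13 width 85.5 F [-0.9 -0.  -0.5] grip 0.0
rot units [-0.   -0.   18.32]
```

The crop confirms it: the yellow link's eye is on the stud at (340,315), and the orange clip's loop is at (445,370) beyond the tube. Now the approach.

```bash
python3 -m crank '[{"travel":[-0.4,-0.5,-0.5],"rotation":[0,0,0]},{"travel":[-0.6,-0.75,-0.2],"rotation":[0,0,0]},{"travel":[-0.6,-0.75,-0.2],"rotation":[0,0,0]},{"travel":[-0.6,-0.75,-0.1],"rotation":[0,0,0]},{"travel":[-0.6,-0.75,0],"rotation":[0,0,0]},{"travel":[-0.6,-0.75,0],"rotation":[0,0,0]},{"travel":[-0.6,-0.75,0],"rotation":[0,0,0]},{"travel":[-0.6,-0.75,0],"rotation":[0,0,0]},{"travel":[-0.6,-0.75,0],"rotation":[0,0,0]},{"travel":[-0.6,-0.75,0],"rotation":[0,0,0]},{"travel":[-0.6,-0.75,0],"rotation":[0,0,0]},{"travel":[-0.6,-0.75,0],"rotation":[0,0,0]},{"travel":[-0.6,-0.75,0],"rotation":[0,0,0]},{"travel":[-0.6,-0.75,0],"rotation":[0,0,0]},{"travel":[-0.6,-0.75,0],"rotation":[0,0,0]},{"travel":[-0.6,-0.75,0],"rotation":[0,0,0]},{"travel":[-0.6,-0.75,0],"rotation":[0,0,0]},{"travel":[-0.6,-0.75,0],"rotation":[0,0,0]},{"travel":[-0.6,-0.75,0],"rotation":[0,0,0]},{"travel":[-0.6,-0.75,0],"rotation":[0,0,0]}]' -1 80
python3 - <<'E'
from h import *
go([540,-205,290],tool(0)); print(np.round(state()["q"],2))
E
```

```text
time_s: 3.47
ee_pos: [477.5, -50.5, 288.7]
orientation: [0.438, 3.11, 0.001]
ft_force: [1.6, 0.2, -0.1]
width: 85.6
grasp_force: 0.0
t 3.47 pos [477.5 -50.5 288.7] travel units [-2.57 -3.28 -0.03] len 4.17 width 85.6 F [ 1.6  0.2 -0.1] grip 0.0
rot units [ 0.02  0.   18.32]
[-0.57  0.11  0.6   1.99 -0.07  1.06  1.35]
```

```bash
python3 -m crank '[{"travel":[-0.6,-0.75,0],"rotation":[0,0,1]},{"travel":[-0.6,-0.7,0],"rotation":[0,0,1]},{"travel":[-0.6,-0.6,0],"rotation":[0,0,1]},{"travel":[-0.6,-0.5,0],"rotation":[0,0,1]},{"travel":[0,0,0],"rotation":[0,0,1]},{"travel":[0,0,0],"rotation":[0,0,1]},{"travel":[0,0,0],"rotation":[0,0,1]},{"travel":[0,0,0],"rotation":[0,0,1]},{"travel":[0,0,0],"rotation":[0,0,1]},{"travel":[0,0,0],"rotation":[0,0,1]},{"travel":[0,0,0],"rotation":[0,0,1]},{"travel":[0,0,0],"rotation":[0,0,1]},{"travel":[0,0,0],"rotation":[0,0,1]},{"travel":[0,0,0],"rotation":[0,0,1]},{"travel":[0,0,0],"rotation":[0,0,1]},{"travel":[0,0,0],"rotation":[0,0,1]},{"travel":[0,0,0],"rotation":[0,0,1]},{"travel":[0,0,0],"rotation":[0,0,1]},{"travel":[0,0,0],"rotation":[0,0,0.3]},{"travel":[0,0,0],"rotation":[0,0,0]}]'
python3 - <<'E'
from h import *
R=tool(37); T=seat(-66,8,61)-6*R[:,2]
go(T-130*R[:,2],R); print(np.round(state()["q"],2),T)
E
```

```text
time_s: 5.13
ee_pos: [525.6, -180.3, 288.3]
orientation: [2.533, 1.858, -0.0]
ft_force: [-0.1, -1.2, 0.1]
width: 85.2
grasp_force: 0.0
t 5.13 pos [ 525.6 -180.3  288.3] travel units [0.32 0.63 2.97] len 3.05 width 85.2 F [-0.1 -1.2  0.1] grip 0.0
rot units [-0.01  7.4   0.02]
[-0.57  0.37  1.02  1.84 -0.34  1.12  0.27] [ 577.01870573 -101.1191783    65.79181306]
```

```bash
python3 -m crank '[{"travel":[0.3,0.6,0],"rotation":[0,1,0]},{"travel":[0,0,0],"rotation":[0,1,0]},{"travel":[0,0,0],"rotation":[0,1,0]},{"travel":[0,0,0],"rotation":[0,1,0]},{"travel":[0,0,0],"rotation":[0,1,0]},{"travel":[0,0,0],"rotation":[0,1,0]},{"travel":[0,0,0],"rotation":[0,1,0]},{"travel":[0,0,0],"rotation":[0,0.4,0]},{"travel":[0,0,0],"rotation":[0,0,0]},{"travel":[0,0,0],"rotation":[0,0,0]}]'
python3 - <<'E'
from h import *
R=tool(37); T=seat(-66,8,61)-6*R[:,2]
go(T-100*R[:,2],R); print(np.round(state()["q"],2))
im=eyes.get_image("wrist"); save(im,"w1",None,1.5); X=cloud(im)
hsv=cv2.cvtColor(im["pixels"],cv2.COLOR_RGB2HSV); H,S,V=[hsv[...,i].astype(int) for i in range(3)]
m=(H>5)&(H<18)&(S>130)&(V>100)&(X[...,2]>45)&(X[...,2]<75)
P=(X[m]-stud); print(m.sum(),"seat x",np.percentile(P@sx,[1,5,50,99]),"z",np.percentile(P[:,2],[5,50,95]))
q=P[(P@sx<-50)&(P@sx>-80)]@sy; print("loop y",np.percentile(q,[2,50,98]))
for d in finder.silhouettes("clip_loop","wrist")[:2]: print(d["score"],d["rect"])
E
```

```text
time_s: 5.97
ee_pos: [551.8, -176.9, 288.0]
orientation: [-2.153, -1.578, -0.719]
ft_force: [0.9, -0.1, -0.6]
width: 85.2
grasp_force: 0.0
t 5.97 pos [ 551.8 -176.9  288. ] travel units [-1.75  0.03  3.14] len 3.59 width 85.2 F [ 0.9 -0.1 -0.6] grip 0.0
rot units [-0.01  0.01  0.01]
[-0.03  0.48  0.75  1.78 -0.91  1.43  0.74]
308 seat x [-89.62737264 -88.65850008 -51.56606014  29.33647703] z [47.68977482 57.66495638 65.96181221]
loop y [-5.36743048  3.26890351 29.7458322 ]
0.57 [247.4, 149.8, 271.4, 232.2]
0.49 [134.9, 95.2, 402.2, 251.6]
```

View pics/w1.png

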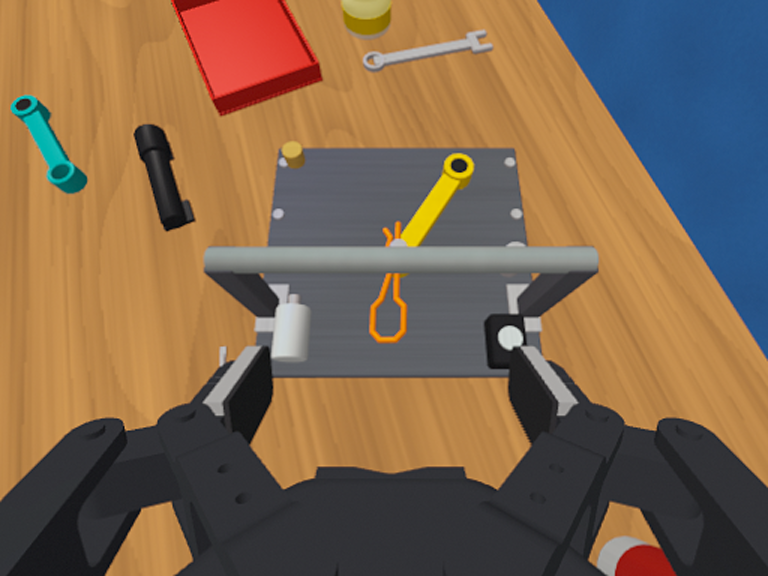

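The wrist view shows the loop at (388,318), midway between the fingers, with motor, gearbox and tube clear. The measurement agrees to about 2 mm, so I'm descending.

```bash
python3 -m crank '[{"travel":[-0.35,0,0.6],"rotation":[0,0,0]},{"travel":[-0.35,0,0.6],"rotation":[0,0,0]},{"travel":[-0.35,0,0.6],"rotation":[0,0,0]},{"travel":[-0.35,0,0.6],"rotation":[0,0,0]},{"travel":[-0.35,0,0.74],"rotation":[0,0,0]},{"travel":[0,0,0.4],"rotation":[0,0,0]},{"travel":[0,0,0.4],"rotation":[0,0,0]},{"travel":[0,0,0.3],"rotation":[0,0,0]},{"travel":[0,0,0.3],"rotation":[0,0,0]},{"travel":[0,0,0],"rotation":[0,0,0]},{"travel":[0,0,0],"rotation":[0,0,0]}]'
python3 - <<'E'
from h import *
R=tool(37); T=seat(-66,8.5,61)-6*R[:,2]
go(T,R); im=eyes.get_image("wrist"); save(im,"w2",None,1.5); X=cloud(im)
hsv=cv2.cvtColor(im["pixels"],cv2.COLOR_RGB2HSV); H,S,V=[hsv[...,i].astype(int) for i in range(3)]
m=(H>5)&(H<18)&(S>130)&(V>100)&(X[...,2]>45)&(X[...,2]<75)
P=(X[m]-stud); print(m.sum(),"seat x",np.percentile(P@sx,[1,5,50,99]),"z",np.percentile(P[:,2],[5,50,95]))
q=P[(P@sx<-50)&(P@sx>-80)]@sy; print("loop y",np.percentile(q,[2,50,98]))
E
```

```text
time_s: 6.98
ee_pos: [568.5, -124.9, 101.6]
orientation: [-2.152, -1.579, -0.721]
ft_force: [0.5, -0.8, -0.5]
width: 85.2
grasp_force: 0.0
t 6.98 pos [ 568.5 -124.9  101.6] travel units [-0.04  0.01  1.09] len 1.09 width 85.2 F [ 0.5 -0.8 -0.5] grip 0.0
rot units [-0.01 -0.    0.03]
775 seat x [-89.80195942 -89.00871474 -52.86238764  -3.94233296] z [47.36753488 57.2330069  62.32860027]
loop y [-6.25282942 19.13367422 29.44968096]
```

View pics/w2.png

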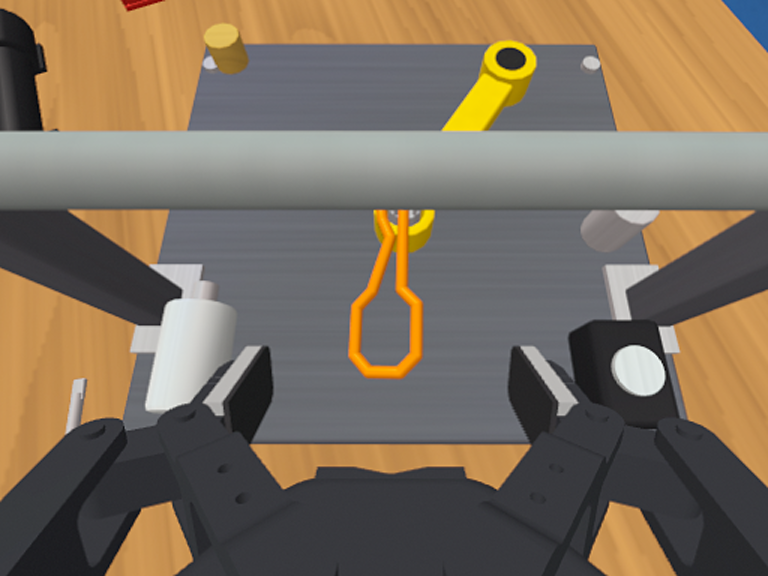

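The loop is at (386,335) against a finger midline of about 391, so I'm adding 2 mm towards +y, going in and closing.

```bash
python3 -m crank '[{"travel":[0,-0.05,0.3],"rotation":[0,0,0]},{"travel":[0,0,0.3],"rotation":[0,0,0]},{"travel":[0,0,0.3],"rotation":[0,0,0]},{"travel":[0,0,0.2],"rotation":[0,0,0]},{"travel":[0,0,0],"rotation":[0,0,0]},{"travel":[0,0,0],"rotation":[0,0,0]}]'
python3 -m crank '[{"travel":[0,0,0],"rotation":[0,0,0]},{"travel":[0,0,0],"rotation":[0,0,0]},{"travel":[0,0,0],"rotation":[0,0,0]},{"travel":[0,0,0],"rotation":[0,0,0]},{"travel":[0,0,0],"rotation":[0,0,0]},{"travel":[0,0,0],"rotation":[0,0,0]},{"travel":[0,0,0],"rotation":[0,0,0]},{"travel":[0,0,0],"rotation":[0,0,0]},{"travel":[0,0,0],"rotation":[0,0,0]},{"travel":[0,0,0],"rotation":[0,0,0]}]' 1 80
python3 - <<'E'
from h import *
p=np.array(state()["ee_pos"]); go(p-20*sx); im=eyes.get_image("wrist"); save(im,"w3",(100,150,412,384),2)
E
```

```text
time_s: 7.53
ee_pos: [573.9, -98.9, 65.3]
orientation: [-2.152, -1.577, -0.719]
ft_force: [0.1, -0.1, 0.1]
width: 85.3
grasp_force: 0.0
time_s: 8.37
ee_pos: [579.0, -102.1, 67.6]
orientation: [-2.161, -1.578, -0.729]
ft_force: [9.9, -3.6, -1.2]
width: 3.3
grasp_force: 75.8
t 8.37 pos [ 579.  -102.1   67.6] travel units [-0.4  0.  -0.3] len 0.5 width 3.3 F [ 9.9 -3.6 -1.2] grip 75.8
```

View pics/w3.png

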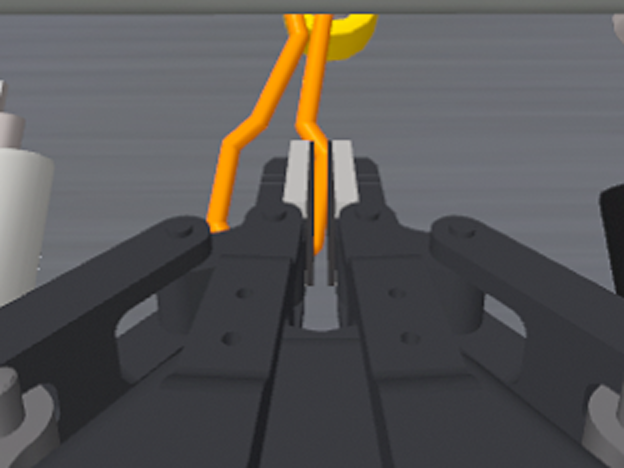

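The fingers passed above the +y wire and closed on one side of the loop only, because open pads sit farther back. I'll ease open, back off, preset the opening to about 55 mm and go in deeper.

```bash
python3 -m crank '[{"travel":[0,0,0],"rotation":[0,0,0]},{"travel":[0,0,0],"rotation":[0,0,0]},{"travel":[0,0,0],"rotation":[0,0,0]},{"travel":[0,0,-0.2],"rotation":[0,0,0]},{"travel":[0,0,-0.4],"rotation":[0,0,0]},{"travel":[0,0,-0.4],"rotation":[0,0,0]},{"travel":[0,0,0],"rotation":[0,0,0]}]' 0.7 80
python3 -m crank '[{"travel":[0,0,0],"rotation":[0,0,0]},{"travel":[0,0,0],"rotation":[0,0,0]},{"travel":[0,0,0],"rotation":[0,0,0]},{"travel":[0,0,0],"rotation":[0,0,0]},{"travel":[0,0,0],"rotation":[0,0,0]},{"travel":[0,0,0],"rotation":[0,0,0]}]' -0.35
python3 - <<'E'
from h import *
R=tool(37); T=seat(-66,8.5,61)-6*R[:,2]
go(T,R); im=eyes.get_image("wrist"); save(im,"w4",(100,150,412,384),2); X=cloud(im)
hsv=cv2.cvtColor(im["pixels"],cv2.COLOR_RGB2HSV); H,S,V=[hsv[...,i].astype(int) for i in range(3)]
m=(H>5)&(H<18)&(S>130)&(V>100)&(X[...,2]>45)&(X[...,2]<75)
P=(X[m]-stud); print(m.sum(),"seat x",np.percentile(P@sx,[1,5,50,99]),"z",np.percentile(P[:,2],[5,50,95]))
sel=P[(P@sx<-56)&(P@sx>-80)]; q=sel@sy; print("loop y",np.percentile(q,[2,50,98]), "z +y side",np.median(sel[q>15,2]),"z -y",np.median(sel[q<5,2]))
E
```

```text
time_s: 9.0
ee_pos: [567.0, -126.4, 100.9]
orientation: [-2.158, -1.577, -0.723]
ft_force: [-0.5, -0.3, 0.3]
width: 12.6
grasp_force: 0.0
time_s: 9.5
ee_pos: [566.8, -122.0, 97.6]
orientation: [-2.152, -1.577, -0.72]
ft_force: [-0.8, -1.0, 0.0]
width: 57.7
grasp_force: 0.0
t 9.5 pos [ 566.8 -122.    97.6] travel units [-0.02  0.07  0.98] len 0.98 width 57.7 F [-0.8 -1.   0. ] grip 0.0
rot units [-0.02 -0.    0.01]
760 seat x [-88.88451764 -87.28054889 -52.16117129  -4.08455793] z [47.23126782 56.4200678  62.00480367]
loop y [ 2.93174409 33.30843312 41.34873655] z +y side 47.58755784495447 z -y 59.323827597159784
```

View pics/w4.png

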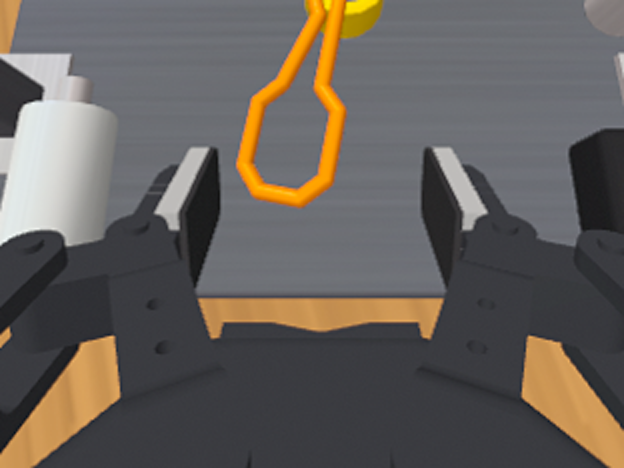

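```bash
cat > clip.py <<'E'
from h import *
def meas():
    im=eyes.get_image("wrist"); X=cloud(im)
    hsv=cv2.cvtColor(im["pixels"],cv2.COLOR_RGB2HSV); H,S,V=[hsv[...,i].astype(int) for i in range(3)]
    m=((H>4)&(H<19)&(S>130)&(V>80)).astype(np.uint8); m=cv2.erode(m,np.ones((3,3)))>0
    P=X[m]-stud; x=P@sx;y=P@sy;z=P[:,2]
    ok=(z>35)&(z<80)&(x<-20)&(x>-140)&(abs(y)<80); x,y,z=x[ok],y[ok],z[ok]
    for a in range(-95,-25,6):
        k=(x>=a)&(x<a+6)
        if k.sum()<4: continue
        yy,zz=y[k],z[k]; c=(yy.min()+yy.max())/2
        print(a+3,[(int(g.sum()),round(float(np.median(yy[g])),1),round(float(np.median(zz[g])),1)) for g in (yy<c,yy>=c)])
if __name__=="__main__": meas()
E
python3 clip.py
```

```text
-86 [(18, 15.0, 55.0), (17, 28.0, 50.7)]
-80 [(11, 7.9, 57.3), (2, 33.0, 49.0)]
-74 [(10, 6.5, 58.4), (8, 36.9, 47.0)]
-68 [(13, 5.7, 58.7), (15, 36.3, 48.2)]
-62 [(12, 4.3, 60.1), (15, 35.5, 48.6)]
-56 [(3, 3.6, 60.4), (14, 34.3, 49.4)]
-50 [(10, 27.6, 51.8), (11, 32.3, 50.0)]
-44 [(12, 8.5, 59.2), (15, 23.3, 53.5)]
-38 [(9, 7.7, 59.5), (16, 20.3, 55.0)]
-32 [(10, 6.2, 60.4), (14, 17.4, 56.5)]
-26 [(9, 5.5, 61.2), (15, 14.4, 57.9)]
```

The slip yawed the clip about 10° and rolled it about 19° (+y side down), but it is still seated. I'll grip it aligned with its present pose and straighten it before pulling.

Run:
```python
from h import *
S=np.c_[sx,sy,[0,0,1.]]
Q=S@(Ro.from_rotvec([0,0,np.deg2rad(-10)])*Ro.from_rotvec([np.deg2rad(-10),0,0])).as_matrix()@S.T
R=Q@tool(36); T=seat(-66,21,53.5)-2.5*R[:,2]
go(T-35*R[:,2],R); go(T,r=R); print("z step 0.87; yaw check",R.T@sy)
```

```text
t 9.6 pos [ 566.9 -122.2   97.7] travel units [-0.09 -0.47  0.38] len 0.61 width 57.8 F [-0.5  0.2 -0.4] grip 0.0
rot units [-2.8  -0.37  0.43]
t 9.6 pos [ 566.9 -122.2   97.7] travel units [-0.1  -0.54  1.13] len 1.26 width 57.8 F [-0.5  0.2 -0.4] grip 0.0
z step 0.87; yaw check [-0.03991576 -0.96929406 -0.24032038]
```

```bash
python3 -m crank '[{"travel":[-0.05,-0.25,0.1],"rotation":[0,0,0]},{"travel":[-0.04,-0.22,0.1],"rotation":[0,0,0]},{"travel":[0,0,0.1],"rotation":[-0.95,-0.12,0.14]},{"travel":[0,0,0],"rotation":[-0.95,-0.12,0.14]},{"travel":[0,0,0],"rotation":[-0.9,-0.12,0.14]},{"travel":[0,0,0],"rotation":[0,0,0]},{"travel":[0,0,0],"rotation":[0,0,0]}]' -0.2
python3 - <<'E'
from h import *
from clip import meas
S=np.c_[sx,sy,[0,0,1.]]
Q=S@(Ro.from_rotvec([0,0,np.deg2rad(-10)])*Ro.from_rotvec([np.deg2rad(-10),0,0])).as_matrix()@S.T
R=Q@tool(36); T=seat(-66,21,53.5)-2.5*R[:,2]
go(T,R); meas(); im=eyes.get_image("wrist"); save(im,"w5",(100,150,412,384),2)
E
```

```text
time_s: 10.18
ee_pos: [549.7, -112.3, 86.2]
orientation: [-2.354, -1.528, -0.906]
ft_force: [-0.2, -0.7, 0.2]
width: 51.3
grasp_force: 0.0
t 10.18 pos [ 549.7 -112.3   86.2] travel units [-0.01  0.01  0.96] len 0.96 width 51.3 F [-0.2 -0.7  0.2] grip 0.0
rot units [-0.17 -0.1   0.  ]
-86 [(12, 14.1, 54.9), (9, 25.9, 51.0)]
-80 [(8, 7.6, 57.2), (1, 8.7, 56.9)]
-74 [(17, 7.3, 58.3), (8, 37.0, 47.5)]
-68 [(15, 9.5, 58.9), (9, 36.1, 47.2)]
-62 [(5, 3.4, 58.8), (14, 35.1, 48.3)]
-56 [(7, 9.1, 59.2), (10, 33.9, 49.1)]
-50 [(5, 12.2, 59.1), (19, 29.0, 51.1)]
-44 [(9, 8.6, 58.4), (11, 23.4, 52.6)]
-38 [(9, 6.9, 58.8), (11, 20.5, 54.9)]
-32 [(9, 6.0, 59.8), (9, 17.0, 56.0)]
-26 [(8, 5.4, 61.4), (11, 14.1, 57.2)]
```

View pics/w5.png

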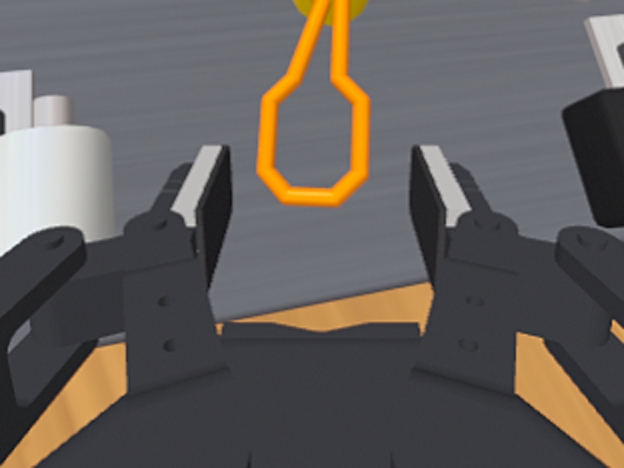

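The loop at (313,140) is now centred and aligned between the fingers, whose midline is 320. Going in and closing.

```bash
python3 -m crank '[{"travel":[0,-0.02,0.3],"rotation":[-0.17,-0.1,0]},{"travel":[0,0,0.3],"rotation":[0,0,0]},{"travel":[0,0,0.25],"rotation":[0,0,0]},{"travel":[0,0,0.11],"rotation":[0,0,0]},{"travel":[0,0,0],"rotation":[0,0,0]},{"travel":[0,0,0],"rotation":[0,0,0]}]'
python3 -m crank '[{"travel":[0,0,0],"rotation":[0,0,0]},{"travel":[0,0,0],"rotation":[0,0,0]},{"travel":[0,0,0],"rotation":[0,0,0]},{"travel":[0,0,0],"rotation":[0,0,0]},{"travel":[0,0,0],"rotation":[0,0,0]},{"travel":[0,0,0],"rotation":[0,0,0]}]' 1 60
python3 - <<'E'
from h import *
from clip import meas
go([0,0,0],tool(37)); meas()
E
```

```text
time_s: 10.78
ee_pos: [565.2, -95.9, 53.9]
orientation: [-2.374, -1.533, -0.907]
ft_force: [0.2, -0.0, -0.8]
width: 51.0
grasp_force: 0.0
time_s: 11.28
ee_pos: [564.8, -95.6, 54.6]
orientation: [-2.375, -1.532, -0.909]
ft_force: [-0.6, -2.9, -1.0]
width: 35.5
grasp_force: 59.8
t 11.28 pos [564.8 -95.6  54.6] travel units [ -2.98 -13.65  -3.44] len 14.39 width 35.5 F [-0.6 -2.9 -1. ] grip 59.8
rot units [ 2.82  0.43 -0.41]
-86 [(28, 16.3, 54.7), (23, 26.3, 50.8)]
-80 [(18, 6.5, 57.8), (15, 31.5, 48.5)]
-74 [(24, 9.2, 57.5), (19, 35.1, 47.9)]
-68 [(21, 8.3, 58.3), (18, 34.7, 48.1)]
-62 [(17, 7.2, 59.3), (22, 33.3, 48.7)]
-56 [(22, 7.2, 59.5), (21, 32.5, 49.1)]
-50 [(16, 10.8, 58.3), (26, 29.3, 50.8)]
-44 [(23, 8.1, 58.6), (22, 22.7, 53.9)]
-38 [(29, 7.3, 59.2), (20, 19.6, 55.2)]
-32 [(25, 6.1, 60.5), (22, 17.1, 56.2)]
-26 [(23, 4.8, 61.4), (16, 13.7, 57.8)]
```

Run:
```python
from h import *
Rt=Ro.from_rotvec(np.deg2rad(8)*sx).as_matrix()@tool(33)
s=state(); R=Ro.from_rotvec(s["orientation"]).as_matrix(); p=np.array(s["ee_pos"])
g=R.T@(seat(-66,21,53.5)-p)   # grip point in tool
print(g); go(seat(-67,8,61)-Rt@g,Rt)
S=np.c_[sx,sy,[0,0,1.]]; print("pull -x in target tool axes",Rt.T@-sx)
```

```text
[ 1.01694204 -0.24482211  2.05472896]
t 11.33 pos [564.8 -95.6  54.6] travel units [ 0.1   0.37 -0.08] len 0.39 width 35.3 F [-1.  -2.6 -0.4] grip 59.8
rot units [ 4.12 -0.5   0.38]
pull -x in target tool axes [-0.83843176  0.         -0.54448395]
```

```bash
python3 -m crank '[{"travel":[0,0,0],"rotation":[0,0,0]},{"travel":[0.02,0.07,-0.02],"rotation":[0.7,-0.08,0.06]},{"travel":[0.02,0.06,-0.01],"rotation":[0.7,-0.08,0.06]},{"travel":[0.02,0.06,-0.01],"rotation":[0.7,-0.08,0.06]},{"travel":[0.02,0.06,-0.01],"rotation":[0.7,-0.08,0.06]},{"travel":[0.02,0.06,-0.02],"rotation":[0.7,-0.08,0.07]},{"travel":[0.01,0.06,-0.02],"rotation":[0.62,-0.1,0.07]},{"travel":[0,0,0],"rotation":[0,0,0]},{"travel":[0,0,0],"rotation":[0,0,0]}]' 1 90
python3 - <<'E'
from h import *
from clip import meas
Rt=Ro.from_rotvec(np.deg2rad(8)*sx).as_matrix()@tool(33)
go(seat(-67,8,61)-Rt@np.array([1,-.2,2]),Rt); meas(); print(state()["moment"])
E
```

```text
time_s: 12.08
ee_pos: [577.4, -97.1, 60.1]
orientation: [-2.158, -1.519, -0.52]
ft_force: [-3.7, 1.9, 1.0]
width: 34.7
grasp_force: 90.3
t 12.08 pos [577.4 -97.1  60.1] travel units [-0.04  0.02 -0.09] len 0.1 width 34.7 F [-3.7  1.9  1. ] grip 90.3
rot units [-0.07 -0.02  0.04]
-86 [(71, 4.0, 58.0), (62, 13.0, 57.9)]
-80 [(65, -4.0, 58.3), (68, 18.8, 57.8)]
-74 [(55, -7.3, 58.7), (82, 23.7, 58.2)]
-68 [(98, -6.3, 59.5), (72, 24.1, 58.8)]
-62 [(96, -6.4, 60.0), (72, 24.1, 59.2)]
-56 [(90, -6.5, 60.4), (77, 24.1, 59.7)]
-50 [(130, -4.8, 60.9), (58, 21.8, 59.8)]
-44 [(109, 0.3, 60.9), (55, 16.0, 60.4)]
-38 [(90, 0.6, 61.4), (47, 13.6, 61.1)]
-32 [(39, -0.2, 61.6), (29, 12.1, 61.2)]
[-0.15537123  0.66977141  0.75122326]
```

The clip is flat and aligned again. Pulling straight along −x.

```bash
python3 -m crank '[{"travel":[-0.08,0,-0.055],"rotation":[0,0,0]},{"travel":[-0.08,0,-0.055],"rotation":[0,0,0]},{"travel":[-0.08,0,-0.055],"rotation":[0,0,0]},{"travel":[-0.08,0,-0.052],"rotation":[0,0,0]},{"travel":[-0.08,0,-0.052],"rotation":[0,0,0]},{"travel":[-0.08,0,-0.052],"rotation":[0,0,0]},{"travel":[-0.08,0,-0.052],"rotation":[0,0,0]},{"travel":[-0.08,0,-0.052],"rotation":[0,0,0]}]'
python3 - <<'E'
from h import *
from clip import meas
go(seat(-100,8,61)); meas()
E
```

```text
time_s: 12.8
ee_pos: [567.8, -127.0, 60.6]
orientation: [-2.16, -1.518, -0.521]
ft_force: [-3.2, 4.8, -2.1]
width: 34.5
grasp_force: 90.7
t 12.8 pos [ 567.8 -127.    60.6] travel units [-0.06  0.02 -0.05] len 0.08 width 34.5 F [-3.2  4.8 -2.1] grip 90.7
-92 [(7, -8.1, 60.5), (31, 23.5, 58.5)]
-86 [(13, -8.2, 60.3), (32, 23.6, 59.1)]
-80 [(11, -6.3, 60.7), (31, 19.5, 59.7)]
-74 [(19, -0.6, 60.7), (23, 14.9, 60.3)]
-68 [(31, -0.6, 61.2), (21, 12.9, 60.3)]
-62 [(21, -0.6, 61.5), (23, 11.2, 60.9)]
-56 [(19, -0.3, 61.7), (26, 9.0, 61.3)]
-50 [(20, -0.6, 61.8), (27, 7.1, 61.8)]
-44 [(20, -0.7, 62.2), (11, 7.6, 62.1)]
-38 [(18, -0.8, 62.4), (12, 9.7, 62.5)]
-32 [(21, -0.8, 62.7), (15, 11.7, 62.6)]
-26 [(16, -1.2, 62.8), (24, 11.8, 62.6)]
```

```bash
python3 -m crank '[{"travel":[-0.12,0,-0.08],"rotation":[0,0,0]},{"travel":[-0.16,0,-0.105],"rotation":[0,0,0]},{"travel":[-0.25,0,-0.165],"rotation":[0,0,0]},{"travel":[-0.25,0,-0.165],"rotation":[0,0,0]},{"travel":[-0.25,0,-0.165],"rotation":[0,0,0]},{"travel":[-0.25,0,-0.165],"rotation":[0,0,0]},{"travel":[-0.25,0,-0.165],"rotation":[0,0,0]},{"travel":[-0.25,0,-0.165],"rotation":[0,0,0]},{"travel":[-0.25,0,-0.165],"rotation":[0,0,0]},{"travel":[-0.25,0,-0.165],"rotation":[0,0,0]},{"travel":[0,0,0],"rotation":[0,0,0]}]'
python3 - <<'E'
from h import *
Rt=Ro.from_rotvec(np.deg2rad(8)*sx).as_matrix()@tool(33)
go(seat(-200,8,61),Rt)
im=eyes.get_image("wrist"); save(im,"w6")
E
```

```text
time_s: 13.77
ee_pos: [535.5, -236.4, 61.6]
orientation: [-2.169, -1.516, -0.522]
ft_force: [-0.7, -0.9, -0.4]
width: 34.4
grasp_force: 91.6
t 13.77 pos [ 535.5 -236.4   61.6] travel units [ 0.22 -0.03  0.17] len 0.28 width 34.4 F [-0.7 -0.9 -0.4] grip 91.6
rot units [ 0.02  0.02 -0.02]
```

View pics/w6.png

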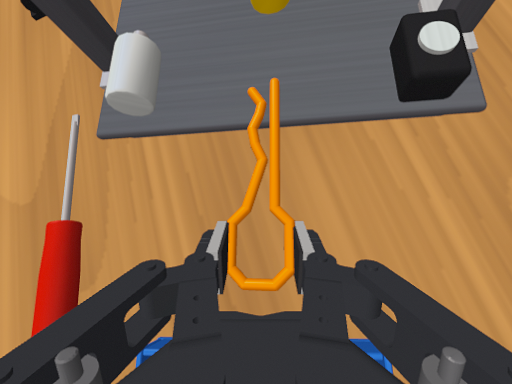

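The clip is free and held by the loop, with its legs at (250–278, 80–200) clear of the plate. Carrying it to the blue tray.

Run:
```python
from h import *
s=state(); R=Ro.from_rotvec(s["orientation"]).as_matrix(); p=np.array(s["ee_pos"]); off=R@[1,-.2,2]
go(p+[0,0,35]); t=np.array([477.2,-408.8,96])-off; go(t); print("delta",t-p, "per up",R.T@[0,0,1])
```

```text
t 13.82 pos [ 536.2 -234.6   61.6] travel units [ 0.47 -0.12 -0.73] len 0.88 width 34.5 F [-0.1  0.4 -0.1] grip 91.6
t 13.82 pos [ 536.2 -234.6   61.6] travel units [-3.43 -0.2  -3.26] len 4.73 width 34.5 F [-0.1  0.4 -0.1] grip 91.6
delta [ -59.20152802 -176.17004543   35.46482078] per up [ 0.53875638 -0.13888611 -0.83093454]
```

```bash
python3 -m crank '[{"travel":[0.23,-0.06,-0.37],"rotation":[0,0,0]},{"travel":[0.24,-0.06,-0.36],"rotation":[0,0,0]},{"travel":[-0.3,-0.01,-0.2],"rotation":[0,0,0]},{"travel":[-0.5,-0.01,-0.33],"rotation":[0,0,0]},{"travel":[-0.6,-0.01,-0.39],"rotation":[0,0,0]},{"travel":[-0.6,-0.01,-0.39],"rotation":[0,0,0]},{"travel":[-0.6,-0.01,-0.39],"rotation":[0,0,0]},{"travel":[-0.6,-0.01,-0.39],"rotation":[0,0,0]},{"travel":[-0.45,-0.01,-0.29],"rotation":[0,0,0]},{"travel":[-0.25,-0.01,-0.15],"rotation":[0,0,0]},{"travel":[0,0,0],"rotation":[0,0,0]},{"travel":[0,0,0],"rotation":[0,0,0]}]'
cat > hold.py <<'E'
from h import *
s=state(); R=Ro.from_rotvec(s["orientation"]).as_matrix(); p=np.array(s["ee_pos"])
print(s["time_s"],p.round(1),"width",s["width"],"lean/axes z",R[:,2].round(3),"F",np.round(s["ft_force"],1))
c=[p+R@np.array([x,y,13.5]) for x in(-11,11) for y in(-30,30)]; print("lowest finger z",min(q[2] for q in c).round(1))
im=eyes.get_image("wrist"); X=cloud(im)
hsv=cv2.cvtColor(im["pixels"],cv2.COLOR_RGB2HSV); H,S,V=[hsv[...,i].astype(int) for i in range(3)]
m=((H>4)&(H<19)&(S>180)&(V>80)).astype(np.uint8)
n,l,st,_=cv2.connectedComponentsWithStats(cv2.erode(m,np.ones((2,2))))
P=X[l>0]; P=P[np.isfinite(P[:,0])&(np.hypot(*(P[:,:2]-p[:2]).T)<150)&(abs(P[:,2]-p[2])<60)]
u=np.array([.284,.959]); v=np.array([-.959,.284]); d=P[:,:2]-[482,-392.5]; a,b=d@u,d@v
print("tray long",np.percentile(a,[1,99]).round(1),"short",np.percentile(b,[1,99]).round(1),len(a))
for lo in range(-60,110,15):
    k=(a>=lo)&(a<lo+15)
    if k.sum()>4: print(lo+7,"short",b[k].min().round(1),b[k].max().round(1),"z",np.median(P[k,2]).round(1))
E
python3 hold.py
```

```text
time_s: 14.82
ee_pos: [477.9, -408.7, 97.1]
orientation: [-2.164, -1.518, -0.524]
ft_force: [1.3, 0.7, -1.3]
width: 34.4
grasp_force: 91.6
14.8167 [ 477.9 -408.7   97.1] width 34.40091503336761 lean/axes z [ 0.053  0.555 -0.83 ] F [ 1.3  0.7 -1.3]
lowest finger z 75.8
tray long [-36.5  79.2] short [-18.2  16.2] 2807
-38 short -15.7 14.6 z 94.9
-23 short -18.2 16.9 z 95.8
-8 short -19.3 16.5 z 96.8
7 short -16.3 12.0 z 97.6
22 short -12.1 4.6 z 98.5
37 short -12.7 2.6 z 99.5
52 short -13.3 4.3 z 100.2
67 short -13.9 3.1 z 101.1
82 short -14.3 4.2 z 101.8
```

Run:
```python
from h import *
Rt=tool(22); go([478,-408,75],Rt); go([478,-408,75],r=Rt)
print(Rt.T@[0,0,-1])
```

```text
t 14.87 pos [ 478.6 -407.5   97.1] travel units [-0.31  0.07  0.45] len 0.55 width 34.4 F [-0.2 -0.2 -0.3] grip 91.6
rot units [-1.43 -2.22 -0.71]
t 14.87 pos [ 478.6 -407.5   97.1] travel units [-0.22 -0.01  0.51] len 0.55 width 34.4 F [-0.2 -0.2 -0.3] grip 91.6
[-0.37460659  0.          0.92718385]
```

```bash
python3 -m crank '[{"travel":[0,0,0],"rotation":[-0.36,-0.55,-0.18]},{"travel":[0,0,0],"rotation":[-0.36,-0.55,-0.18]},{"travel":[0,0,0],"rotation":[-0.36,-0.56,-0.18]},{"travel":[0,0,0],"rotation":[-0.35,-0.56,-0.17]},{"travel":[-0.12,0,0.29],"rotation":[0,0,0]},{"travel":[-0.12,0,0.29],"rotation":[0,0,0]},{"travel":[-0.12,0,0.29],"rotation":[0,0,0]},{"travel":[-0.11,0,0.29],"rotation":[0,0,0]},{"travel":[0,0,0],"rotation":[0,0,0]},{"travel":[0,0,0],"rotation":[0,0,0]}]'
python3 hold.py
```

```text
time_s: 15.7
ee_pos: [476.8, -408.8, 45.1]
orientation: [-2.325, -1.697, -0.449]
ft_force: [-0.5, -0.5, 0.1]
width: 34.7
grasp_force: 92.0
15.7 [ 476.8 -408.8   45.1] width 34.72757452395868 lean/axes z [ 0.111  0.358 -0.927] F [-0.5 -0.5  0.1]
lowest finger z 28.4
tray long [-37.1  78.6] short [-17.1  16.8] 1526
-38 short -15.4 15.1 z 46.2
-23 short -16.9 17.5 z 43.7
-8 short -18.3 17.6 z 41.6
7 short -14.3 10.4 z 40.0
22 short -11.0 2.9 z 39.0
37 short -11.5 4.2 z 37.3
52 short -12.0 5.3 z 35.3
67 short -12.6 4.5 z 33.5
82 short -12.8 5.1 z 32.4
```

```bash
python3 -m crank '[{"travel":[-0.05,0,0.13],"rotation":[0,0,0]},{"travel":[-0.05,0,0.12],"rotation":[0,0,0]},{"travel":[-0.04,0,0.1],"rotation":[0,0,0]},{"travel":[-0.04,0,0.09],"rotation":[0,0,0]},{"travel":[0,0,0],"rotation":[0,0,0]},{"travel":[0,0,0],"rotation":[0,0,0]}]' && python3 hold.py; python3 -m crank '[{"travel":[-0.01,0,0.025],"rotation":[0,0,0]},{"travel":[-0.01,0,0.025],"rotation":[0,0,0]},{"travel":[0,0,0],"rotation":[0,0,0]}]'
```

```text
time_s: 16.25
ee_pos: [477.4, -409.2, 27.8]
orientation: [-2.327, -1.7, -0.45]
ft_force: [-0.7, -0.7, -1.2]
width: 34.6
grasp_force: 92.0
16.25 [ 477.4 -409.2   27.8] width 34.64249430071546 lean/axes z [ 0.113  0.356 -0.928] F [-0.7 -0.7 -1.2]
lowest finger z 11.1
tray long [-37.4  78.4] short [-17.8  16.1] 1479
-38 short -16.8 14.6 z 29.1
-23 short -17.6 16.7 z 26.2
-8 short -19.1 16.8 z 24.4
7 short -15.4 9.6 z 22.8
22 short -11.7 1.6 z 21.6
37 short -12.2 3.5 z 19.9
52 short -12.8 4.6 z 17.6
67 short -13.3 3.7 z 15.9
82 short -13.6 4.3 z 15.0
time_s: 16.55
ee_pos: [477.6, -409.3, 25.8]
orientation: [-2.327, -1.7, -0.45]
ft_force: [0.0, 0.4, -0.4]
width: 34.2
grasp_force: 92.0
```

```bash
python3 -m crank '[{"travel":[-0.01,0,0.025],"rotation":[0,0,0]},{"travel":[-0.01,0,0.025],"rotation":[0,0,0]},{"travel":[0,0,0],"rotation":[0,0,0]},{"travel":[0,0,0],"rotation":[0,0,0]}]';python3 -m crank '[{"travel":[-0.01,0,0.025],"rotation":[0,0,0]},{"travel":[-0.01,0,0.025],"rotation":[0,0,0]},{"travel":[0,0,0],"rotation":[0,0,0]},{"travel":[0,0,0],"rotation":[0,0,0]}]'; python3 hold.py
```

```text
time_s: 16.88
ee_pos: [477.6, -409.3, 23.6]
orientation: [-2.327, -1.7, -0.45]
ft_force: [-0.1, 0.2, -0.5]
width: 34.4
grasp_force: 91.9
time_s: 17.22
ee_pos: [477.7, -409.5, 22.1]
orientation: [-2.327, -1.7, -0.451]
ft_force: [-0.7, 0.2, 5.1]
width: 34.4
grasp_force: 94.4
17.2167 [ 477.7 -409.5   22.1] width 34.402000797586204 lean/axes z [ 0.114  0.356 -0.928] F [-0.7  0.2  5.1]
lowest finger z 5.4
tray long [-37.6  78.8] short [-18.1  15.9] 1465
-38 short -17.1 14.1 z 23.2
-23 short -18.0 16.4 z 20.1
-8 short -19.6 16.3 z 18.8
7 short -15.2 8.7 z 17.7
22 short -12.0 1.2 z 16.4
37 short -12.6 3.1 z 15.0
52 short -13.1 4.2 z 12.7
67 short -13.6 3.9 z 11.1
82 short -13.8 4.0 z 10.5
```

The leg's tip is touching the tray floor (5 N) with the fingertips just above it. Releasing gently.

```bash
N='{"travel":[0,0,0],"rotation":[0,0,0]}'; python3 -m crank '[{"travel":[0,0,0],"rotation":[0,0,0]},{"travel":[0,0,0],"rotation":[0,0,0]}]' 0.15 20; python3 -m crank '[{"travel":[0,0,0],"rotation":[0,0,0]},{"travel":[0,0,0],"rotation":[0,0,0]}]' 0.1 ; python3 -m crank '[{"travel":[0,0,0],"rotation":[0,0,0]},{"travel":[0,0,0],"rotation":[0,0,0]}]' 0.05; python3 -m crank '[{"travel":[0,0,0],"rotation":[0,0,0]},{"travel":[0,0,0],"rotation":[0,0,0]},{"travel":[0,0,0],"rotation":[0,0,0]}]' -0.15; python3 hold.py
```

```text
time_s: 17.43
ee_pos: [477.8, -409.5, 21.8]
orientation: [-2.327, -1.701, -0.45]
ft_force: [-0.3, 0.3, 3.8]
width: 36.4
grasp_force: 30.8
time_s: 17.6
ee_pos: [477.7, -409.4, 21.5]
orientation: [-2.327, -1.701, -0.45]
ft_force: [0.4, -0.2, 2.8]
width: 38.3
grasp_force: 1.4
time_s: 17.77
ee_pos: [477.6, -409.3, 21.4]
orientation: [-2.327, -1.7, -0.45]
ft_force: [0.6, -0.5, 0.6]
width: 40.6
grasp_force: 0.7
time_s: 18.02
ee_pos: [477.4, -409.1, 21.3]
orientation: [-2.326, -1.7, -0.45]
ft_force: [-0.1, 0.7, -0.6]
width: 48.9
grasp_force: 0.0
18.0167 [ 477.4 -409.1   21.3] width 48.855953253679935 lean/axes z [ 0.113  0.356 -0.928] F [-0.1  0.7 -0.6]
lowest finger z 4.6
tray long [-38.9  77.5] short [-19.   17.2] 1395
-38 short -18.4 12.3 z 8.9
-23 short -18.9 17.4 z 8.7
-8 short -19.2 16.6 z 8.9
7 short -14.1 7.8 z 8.7
22 short -12.6 0.6 z 8.7
37 short -13.0 3.1 z 9.0
52 short -13.4 4.2 z 8.9
67 short -13.8 3.2 z 8.9
82 short -13.9 3.7 z 8.9
```

The clip lies flat in the blue tray (wire tops at 8.9 mm throughout). Now retracting and heading over the link.

```bash
python3 -m crank '[{"travel":[0,0,-0.3],"rotation":[0,0,0]},{"travel":[0,0,-0.5],"rotation":[0,0,0]},{"travel":[0,0,-0.8],"rotation":[0,0,0]},{"travel":[0,0,-0.9],"rotation":[0,0,0]},{"travel":[0,0,-0.9],"rotation":[0,0,0]},{"travel":[0,0,-0.9],"rotation":[0,-0.9,0]},{"travel":[0,0,-0.9],"rotation":[0,-0.9,0]},{"travel":[0,0,-0.5],"rotation":[0,-0.9,0]},{"travel":[0,0,0],"rotation":[0,-0.9,0]},{"travel":[0,0,0],"rotation":[0,-0.8,0]},{"travel":[0,0,0],"rotation":[0,0,0]}]' -0.1
python3 - <<'E'
from h import *
B=eyes.get_image("top"); X=cloud(B)
hsv=cv2.cvtColor(B["pixels"],cv2.COLOR_RGB2HSV); H,S,V=[hsv[...,i].astype(int) for i in range(3)]
m=(np.hypot(X[...,0]-650,X[...,1]-10)<130)&(H>20)&(H<33)&(S>150)&(V>80)&(X[...,2]>42)
P=X[m]; c=cv2.minAreaRect(P[:,:2].astype(np.float32)); print(m.sum(),c,np.percentile(P[:,2],[5,50,95]))
a=np.deg2rad(40.2); y=np.array([np.sin(a),-np.cos(a),0])
L=np.array([655.4,4.7,170.]); go(L,tool(0,y)); go([L[0],L[1],240]); print(np.round(state()["q"],2))
E
```

```text
time_s: 18.98
ee_pos: [455.8, -482.5, 236.4]
orientation: [2.53, 1.857, -0.002]
ft_force: [0.5, 1.3, -0.6]
width: 47.1
grasp_force: 0.0
303 ((654.9227294921875, 4.325950622558594), (161.83810424804688, 31.284067153930664), 40.16000747680664) [45.74914919 51.9775073  58.50605648]
t 19.03 pos [ 454.9 -483.   235.8] travel units [13.14  1.11  1.65] len 13.29 width 46.6 F [ 0.1  0.5 -0.1] grip 0.0
rot units [ 0.01 -0.    6.46]
t 19.03 pos [ 454.9 -483.   235.8] travel units [13.14  1.11 -0.1 ] len 13.18 width 46.6 F [ 0.1  0.5 -0.1] grip 0.0
[ 0.3   0.53  0.61  1.63 -0.33  1.09  0.7 ]
```

```bash
python3 -m crank '[{"travel":[0.6,0.05,-0.1],"rotation":[0,0,0]},{"travel":[0.95,0.08,0],"rotation":[0,0,0]},{"travel":[0.95,0.08,0],"rotation":[0,0,0]},{"travel":[0.95,0.08,0],"rotation":[0,0,0]},{"travel":[0.95,0.08,0],"rotation":[0,0,0]},{"travel":[0.95,0.08,0],"rotation":[0,0,0]},{"travel":[0.95,0.08,0],"rotation":[0,0,0]},{"travel":[0.95,0.08,0],"rotation":[0,0,0]},{"travel":[0.95,0.08,0],"rotation":[0,0,0]},{"travel":[0.95,0.08,0],"rotation":[0,0,0]},{"travel":[0.95,0.08,0],"rotation":[0,0,0]},{"travel":[0.95,0.08,0],"rotation":[0,0,0]},{"travel":[0.95,0.08,0],"rotation":[0,0,0]},{"travel":[0.95,0.08,0],"rotation":[0,0,0]},{"travel":[0.2,0.02,0],"rotation":[0,0,0.9]},{"travel":[0,0,0],"rotation":[0,0,0.9]},{"travel":[0,0,0],"rotation":[0,0,0.9]},{"travel":[0,0,0],"rotation":[0,0,0.9]},{"travel":[0,0,0],"rotation":[0,0,0.9]},{"travel":[0,0,0],"rotation":[0,0,0.9]}]'
python3 -m crank '[{"travel":[0,0,0],"rotation":[0,0,0.9]},{"travel":[0,0,0],"rotation":[0,0,0.16]},{"travel":[0,0,0],"rotation":[0,0,0]},{"travel":[0,0,0],"rotation":[0,0,0]}]'
cat > lk.py <<'E'
from h import *
im=eyes.get_image("wrist"); X=cloud(im)
hsv=cv2.cvtColor(im["pixels"],cv2.COLOR_RGB2HSV); H,S,V=[hsv[...,i].astype(int) for i in range(3)]
p=np.array(state()["ee_pos"])
m=((H>20)&(H<33)&(S>150)&(V>80)&(np.hypot(X[...,0]-p[0],X[...,1]-p[1])<150)).astype(np.uint8)
n,l,st,_=cv2.connectedComponentsWithStats(m); k=1+st[1:,4].argmax(); P=X[l==k]
zt=np.percentile(P[:,2],90); T=P[P[:,2]>zt-12]
print("link rect",cv2.minAreaRect(T[:,:2].astype(np.float32)),"z",np.percentile(P[:,2],[2,50,98]).round(1),len(T))
E
python3 - <<'E'
from h import *
import lk
a=np.deg2rad(40.2); y=np.array([np.sin(a),-np.cos(a),0]); go([655.2,4.6,51],tool(0,y))
E
```

```text
time_s: 20.7
ee_pos: [655.5, 1.1, 237.9]
orientation: [-2.902, -1.201, 0.004]
ft_force: [-0.4, -0.9, 0.1]
width: 46.7
grasp_force: 0.0
time_s: 21.03
ee_pos: [655.6, 1.9, 237.9]
orientation: [2.951, 1.076, -0.003]
ft_force: [-0.2, 0.7, 0.3]
width: 46.8
grasp_force: 0.0
link rect ((655.5151977539062, 7.305545806884766), (157.57687377929688, 31.681068420410156), 40.11927032470703) z [42.5 49.8 54.5] 2194
t 21.08 pos [655.6   2.1 238. ] travel units [ 0.04 -0.06  4.67] len 4.68 width 47.2 F [-0.7 -0.2  0.3] grip 0.0
rot units [ 0.    0.02 -0.03]
```

```bash
python3 -m crank '[{"travel":[0.05,-0.07,0.4],"rotation":[0,0,0]},{"travel":[0,0,0.7],"rotation":[0,0,0]},{"travel":[0,0,0.8],"rotation":[0,0,0]},{"travel":[0,0,0.8],"rotation":[0,0,0]},{"travel":[0,0,0.7],"rotation":[0,0,0]},{"travel":[0,0,0.5],"rotation":[0,0,0]},{"travel":[0,0,0.4],"rotation":[0,0,0]},{"travel":[0,0,0.35],"rotation":[0,0,0]},{"travel":[0,0,0],"rotation":[0,0,0]},{"travel":[0,0,0],"rotation":[0,0,0]}]'
python3 -m crank '[{"travel":[0,0,0],"rotation":[0,0,0]},{"travel":[0,0,0],"rotation":[0,0,0]},{"travel":[0,0,0],"rotation":[0,0,0]},{"travel":[0,0,0],"rotation":[0,0,0]},{"travel":[0,0,0],"rotation":[0,0,0]},{"travel":[0,0,0],"rotation":[0,0,0]},{"travel":[0,0,0],"rotation":[0,0,0]},{"travel":[0,0,0],"rotation":[0,0,0]}]' 1 90
```

```text
time_s: 21.92
ee_pos: [655.0, 5.6, 51.8]
orientation: [2.951, 1.075, -0.004]
ft_force: [0.2, 0.2, 0.2]
width: 46.9
grasp_force: 0.0
time_s: 22.58
ee_pos: [656.1, 5.8, 53.9]
orientation: [2.95, 1.075, 0.002]
ft_force: [-1.1, -0.3, 5.4]
width: 20.0
grasp_force: 89.0
```

```bash
python3 -m crank '[{"travel":[0,0,-0.1],"rotation":[0,0,0]},{"travel":[0,0,-0.15],"rotation":[0,0,0]},{"travel":[0,0,-0.15],"rotation":[0,0,0]},{"travel":[0,0,-0.15],"rotation":[0,0,0]},{"travel":[0,0,-0.15],"rotation":[0,0,0]},{"travel":[0,0,-0.15],"rotation":[0,0,0]},{"travel":[0,0,-0.15],"rotation":[0,0,0]},{"travel":[0,0,0],"rotation":[0,0,0]}]'
python3 lk.py
python3 -m crank '[{"travel":[0,0,-0.2],"rotation":[0,0,0]},{"travel":[0,0,-0.2],"rotation":[0,0,0]},{"travel":[0,0,-0.3],"rotation":[0,0,0]},{"travel":[0,0,-0.4],"rotation":[0,0,0]},{"travel":[0,0,-0.5],"rotation":[0,0,0]},{"travel":[0,0,-0.7],"rotation":[0,0,0]},{"travel":[0,0,-0.5],"rotation":[0,0,0]},{"travel":[0,0,0],"rotation":[0,0,0]}]'
python3 - <<'E'
from h import *
import lk
a=np.deg2rad(97.5); y=np.array([np.sin(a),-np.cos(a),0]); go([506,373,185],tool(0,y))
E
```

```text
time_s: 23.25
ee_pos: [656.1, 5.8, 93.6]
orientation: [2.95, 1.074, 0.001]
ft_force: [0.9, -1.1, -2.8]
width: 19.5
grasp_force: 88.2
link rect ((667.6249389648438, 18.614242553710938), (125.6865463256836, 32.608154296875), 37.25680160522461) z [87.8 89.5 94.3] 8816
time_s: 23.97
ee_pos: [658.1, 5.3, 209.8]
orientation: [2.949, 1.073, 0.011]
ft_force: [1.6, -0.3, -2.4]
width: 19.3
grasp_force: 88.4
link rect ((669.9367065429688, 17.320255279541016), (126.1823959350586, 32.655460357666016), 38.09711837768555) z [204.  205.8 210.8] 8835
t 24.02 pos [656.9   5.6 207.2] travel units [ 3.01 -9.46  0.53] len 9.94 width 19.5 F [ 0.5  0.1 -3. ] grip 88.4
rot units [ 6.00e-02 -1.00e-02 -1.15e+01]
```

```bash
python3 -m crank '[{"travel":[0.14,-0.43,0],"rotation":[0,0,0]},{"travel":[0.24,-0.75,0],"rotation":[0,0,0]},{"travel":[0.26,-0.83,0],"rotation":[0,0,0]},{"travel":[0.26,-0.83,0],"rotation":[0,0,0]},{"travel":[0.26,-0.83,0],"rotation":[0,0,0]},{"travel":[0.26,-0.83,0],"rotation":[0,0,0]},{"travel":[0.26,-0.83,0],"rotation":[0,0,0]},{"travel":[0.26,-0.83,0],"rotation":[0,0,0]},{"travel":[0.26,-0.83,0],"rotation":[0,0,0]},{"travel":[0.26,-0.83,0],"rotation":[0,0,0]},{"travel":[0.26,-0.83,0],"rotation":[0,0,0]},{"travel":[0.19,-0.6,0],"rotation":[0,0,0]},{"travel":[0.1,-0.21,0],"rotation":[0,0,0]},{"travel":[0,0,0],"rotation":[0,0,-0.5]},{"travel":[0,0,0],"rotation":[0,0,-0.9]},{"travel":[0,0,0],"rotation":[0,0,-1]},{"travel":[0,0,0],"rotation":[0,0,-1]},{"travel":[0,0,0],"rotation":[0,0,-1]},{"travel":[0,0,0],"rotation":[0,0,-1]},{"travel":[0,0,0],"rotation":[0,0,-1]}]'
python3 -m crank '[{"travel":[0,0,0],"rotation":[0,0,-1]},{"travel":[0,0,0],"rotation":[0,0,-1]},{"travel":[0,0,0],"rotation":[0,0,-1]},{"travel":[0,0,0],"rotation":[0,0,-1]},{"travel":[0,0,0],"rotation":[0,0,-0.7]},{"travel":[0,0,0],"rotation":[0,0,-0.4]},{"travel":[0,0,0],"rotation":[0,0,0]},{"travel":[0,0,0],"rotation":[0,0,0]},{"travel":[0,0,0],"rotation":[0,0,0]}]'
python3 - <<'E'
from h import *
import lk
a=np.deg2rad(97.7); y=np.array([np.sin(a),-np.cos(a),0]); go([506,373,25],tool(0,y))
E
```

```text
time_s: 25.68
ee_pos: [503.9, 372.2, 202.4]
orientation: [2.537, 1.851, -0.006]
ft_force: [0.3, -0.8, -1.7]
width: 19.5
grasp_force: 88.5
time_s: 26.43
ee_pos: [504.1, 372.7, 203.0]
orientation: [2.073, 2.36, -0.004]
ft_force: [0.1, 1.1, -3.4]
width: 19.7
grasp_force: 88.5
link rect ((500.3712463378906, 389.109375), (32.66346740722656, 126.11431121826172), 5.883313179016113) z [197.2 198.8 203.5] 8808
t 26.48 pos [504.1 372.9 203.1] travel units [0.   0.05 4.45] len 4.45 width 19.4 F [ 0.2 -0.1 -3. ] grip 88.5
rot units [-0.02  0.02 -0.05]
```

```bash
python3 -m crank '[{"travel":[0,0.05,0.3],"rotation":[0,0,0]},{"travel":[0,0,0.6],"rotation":[0,0,0]},{"travel":[0,0,0.7],"rotation":[0,0,0]},{"travel":[0,0,0.7],"rotation":[0,0,0]},{"travel":[0,0,0.6],"rotation":[0,0,0]},{"travel":[0,0,0.5],"rotation":[0,0,0]},{"travel":[0,0,0.4],"rotation":[0,0,0]},{"travel":[0,0,0.2],"rotation":[0,0,0]},{"travel":[0,0,0.1],"rotation":[0,0,0]},{"travel":[0,0,0],"rotation":[0,0,0]},{"travel":[0,0,0],"rotation":[0,0,0]}]'; python3 lk.py; python3 -m crank '[{"travel":[0,0,0.05],"rotation":[0,0,0]},{"travel":[0,0,0.05],"rotation":[0,0,0]},{"travel":[0,0,0],"rotation":[0,0,0]},{"travel":[0,0,0],"rotation":[0,0,0]}]'
```

```text
time_s: 27.4
ee_pos: [506.6, 373.5, 40.1]
orientation: [2.071, 2.362, -0.001]
ft_force: [1.1, 0.3, -2.2]
width: 19.3
grasp_force: 88.5
link rect ((505.974853515625, 390.151123046875), (32.714195251464844, 126.47522735595703), 10.07588005065918) z [34.3 36.  40.7] 8805
time_s: 27.78
ee_pos: [506.0, 373.4, 35.8]
orientation: [2.071, 2.362, -0.002]
ft_force: [0.4, 0.7, -1.4]
width: 19.2
grasp_force: 88.5
```

```bash
python3 -m crank '[{"travel":[0,0,0.05],"rotation":[0,0,0]},{"travel":[0,0,0.05],"rotation":[0,0,0]},{"travel":[0,0,0.05],"rotation":[0,0,0]},{"travel":[0,0,0],"rotation":[0,0,0]},{"travel":[0,0,0],"rotation":[0,0,0]}]'; python3 -m crank '[{"travel":[0,0,0.04],"rotation":[0,0,0]},{"travel":[0,0,0],"rotation":[0,0,0]},{"travel":[0,0,0],"rotation":[0,0,0]}]'; python3 lk.py
```

```text
time_s: 28.2
ee_pos: [505.9, 373.1, 29.3]
orientation: [2.071, 2.362, -0.004]
ft_force: [-0.2, 0.2, -2.9]
width: 19.3
grasp_force: 88.5
time_s: 28.45
ee_pos: [506.1, 373.3, 28.0]
orientation: [2.071, 2.362, -0.002]
ft_force: [-0.2, 1.2, -2.8]
width: 19.6
grasp_force: 88.6
link rect ((503.5867004394531, 389.8821716308594), (32.799381256103516, 126.02252960205078), 7.449719429016113) z [22.2 23.9 28.6] 8814
```

```bash
for i in 1; do python3 -m crank '[{"travel":[0,0,0.03],"rotation":[0,0,0]},{"travel":[0,0,0],"rotation":[0,0,0]},{"travel":[0,0,0],"rotation":[0,0,0]}]' | grep -E "ee_pos|force"; done; python3 -m crank '[{"travel":[0,0,0.03],"rotation":[0,0,0]},{"travel":[0,0,0],"rotation":[0,0,0]},{"travel":[0,0,0],"rotation":[0,0,0]}]' | grep -E "ee_pos|force"; python3 -m crank '[{"travel":[0,0,0.03],"rotation":[0,0,0]},{"travel":[0,0,0],"rotation":[0,0,0]},{"travel":[0,0,0],"rotation":[0,0,0]}]' | grep -E "ee_pos|force"
```

```text
ee_pos: [506.2, 373.3, 27.8]
ft_force: [-2.6, -2.2, 7.6]
grasp_force: 89.7
ee_pos: [506.2, 373.3, 27.8]
ft_force: [-5.8, -4.5, 17.7]
grasp_force: 91.2
ee_pos: [506.2, 373.3, 27.7]
ft_force: [-9.5, -5.7, 27.6]
grasp_force: 92.5
```

The link rests on the floor. I'll relax the pressing, open and retract.

```bash
python3 -m crank '[{"travel":[0,0,-0.06],"rotation":[0,0,0]},{"travel":[0,0,0],"rotation":[0,0,0]},{"travel":[0,0,0],"rotation":[0,0,0]}]'; python3 -m crank '[{"travel":[0,0,0],"rotation":[0,0,0]},{"travel":[0,0,0],"rotation":[0,0,0]},{"travel":[0,0,0],"rotation":[0,0,0]},{"travel":[0,0,0],"rotation":[0,0,0]},{"travel":[0,0,0],"rotation":[0,0,0]}]' 0.1; python3 -m crank '[{"travel":[0,0,-0.2],"rotation":[0,0,0]},{"travel":[0,0,-0.4],"rotation":[0,0,0]},{"travel":[0,0,-0.6],"rotation":[0,0,0]},{"travel":[0,0,-0.8],"rotation":[0,0,0]},{"travel":[0,0,-0.8],"rotation":[0,0,0]},{"travel":[0,0,-0.8],"rotation":[0,0,0]},{"travel":[0,0,-0.8],"rotation":[0,0,0]},{"travel":[0,0,-0.5],"rotation":[0,0,0]},{"travel":[0,0,0],"rotation":[0,0,0]},{"travel":[0,0,0],"rotation":[0,0,0]}]'
python3 lk.py
python3 - <<'E'
from h import *
A=eyes.get_image("scene");B=eyes.get_image("top")
save(B,"f",(100,60,450,300),2.2)
X=cloud(B)
for n in ["socket_center","bush_center","screwdriver_grip","clip_loop","torch"]:
    for d in finder.silhouettes(n,"top")[:1]: print(n,round(d["score"],2),np.round(d["rect"]),np.nanmedian(X[d["mask"]],0).round())
E
```

```text
time_s: 29.5
ee_pos: [506.5, 373.6, 27.8]
orientation: [2.071, 2.362, -0.001]
ft_force: [-2.8, -1.8, 9.7]
width: 19.2
grasp_force: 90.2
time_s: 29.92
ee_pos: [506.0, 373.2, 26.5]
orientation: [2.071, 2.362, -0.003]
ft_force: [0.1, 0.4, -0.2]
width: 37.9
grasp_force: 0.0
time_s: 30.75
ee_pos: [506.8, 373.9, 224.5]
orientation: [2.071, 2.362, 0.002]
ft_force: [-0.8, -0.5, -0.7]
width: 38.1
grasp_force: 0.0
link rect ((506.0342712402344, 371.839111328125), (31.70293617248535, 161.44638061523438), 7.744701862335205) z [11.4 23.7 28.6] 2133
socket_center 0.55 [289. 115. 298. 130.] [714. -76.  65.]
screwdriver_grip 0.85 [311. 217. 352. 230.] [ 379. -206.   22.]
clip_loop 0.51 [370. 181. 404. 201.] [ 497. -372.   11.]
torch 0.82 [199. 224. 242. 235.] [370. 165.  31.]
```

View pics/f.png

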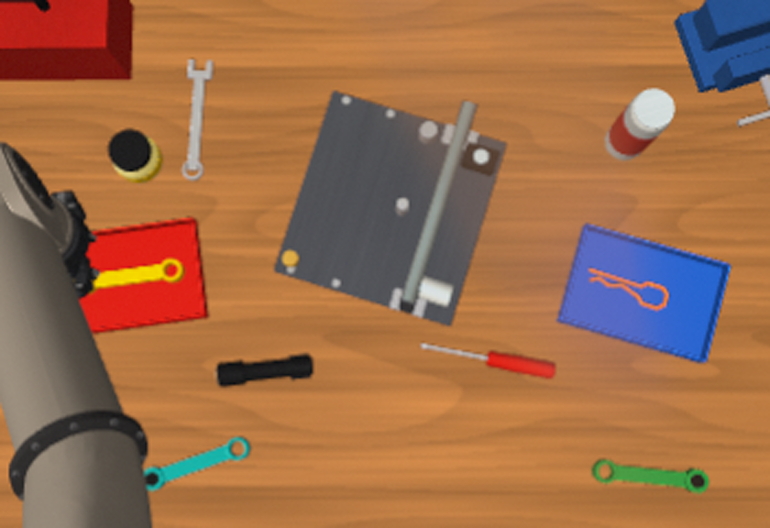

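The clip lies inside the blue tray at (630,288). The link is flat in the red tray at (140,275), centred on it with both bushing tops level. The other items are where they were, and the arm is clear.

```bash
python3 -c "
from workcell import job
print(job.close_job())"
```

```text
the job is handed in; nothing more can be done
None
```

The job is handed in after about 31 s: the clip lies inside the blue tray and the link flat in the red tray; my first grasp slipped and twisted the clip on the stud, so I regripped and straightened it before pulling it out, and its loop end settled the last 10 mm or so when I released it.

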